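# Hook down the punch chest and hold its sprung lid at the pointer

### The job

Swing the brass hold-down hook beside the punch chest fully closed into its catch, and only then lift the chest's sprung lid by its wooden handle until the lid is level with the red pointer arm, so that I can pick out a punch. Finish while still holding the lid steadily there by the handle, with the hook still closed; do not let go. Leave the red pointer where it is set and do not disturb the hammer, bottle and jar.

Things in the scene. Friction and masses are not known exactly. Their poses are not given: they have to be found in the camera images.
- chest: Fixed unit: plywood board 260 (x) x 340 (y) x 12 mm with an open dark steel box of punches, 180 x 200 mm, centred 30 mm to +y of the origin, rim 102 mm above the bench. Origin: on the bench, 10 mm to +y of the board's centre; x points from the handle side to the lid's hinge, y to the pointer's side; the hook is on the -y side. Place and yaw differ each time.
- hinge (a point): A point on the lid's hinge line (mid-length), at (90, 30, 106) mm in the chest's frame. Axes as the chest's. The hinge line runs along the chest's y.
- lid (a joint): Angle of the aluminium lid (190 x 206 x 7 mm), rad: 0 shut, grows as its front (-x) edge rises about the hinge line, stop at 1.5. Spring and weight pull it shut: 4 to 8 N at the handle along its arc holds it (straight up: 4 N near shut to 17 N at 0.85 rad); let go, it falls shut. A yellow stripe runs along the lid's top at its +y edge.
- handle (a point): Handle on the lid near its front edge: round light-wood bar (lid_c1), 14 mm thick, 100 mm long along y, on two 10 mm posts 42 mm either side of its middle. Origin: middle of the bar's axis; with the lid shut 150 mm to -x of the hinge line and 45 mm above it (151 mm above the bench), 41 mm above the lid's top. Axes turn with the lid, parallel to the chest's when shut.
- pointer (a joint): Angle in rad at which the red pointer arm is set (0.45 to 0.85), measured like the lid's: the lid is at the mark when both angles are equal. Stiff; stays where it is set.
- pointer_tip (a point): Free end of the red pointer arm, a thin bar 200 mm long and 10 mm high beside the lid on the +y side, turning about the same hinge line; the end is 200 mm from the hinge line, 118 mm to +y of point hinge. x points from the end along the arm to the hinge line.
- hook (a joint): Angle of the brass hold-down hook, rad: 0 closed against its catch (a stop), starts 0.7 to 1.35 open. Flat bar 114 mm long, turning level about an upright pivot at (30, -120) mm in the chest's frame, 36 mm above the bench. Closed it points to -x of the chest, 50 mm beside the box; opening swings its end away to -y. Friction (about 1 N at the knob) keeps it where left.
- hook_knob (a point): Centre of the top of the hook's black upright knob, a post 16 mm in diameter, 66 mm tall, its top 105 mm above the bench. It stands 85 mm from the hook's pivot. Push it sideways towards the box to close the hook.
- catch (a point): Brass catch that receives the hook's end, 112 mm from the pivot, at (-82, -120, 36) mm in the chest's frame; its top is 48 mm above the bench.
- hammer: Chasing hammer lying on the bench on the chest's +y side, 240 mm long along its x. Origin under its middle. Bystander.
- bottle: Green glass bottle, 52 mm in diameter, 140 mm tall, standing behind the chest. Origin: centre of its underside. Bystander.
- jar: Glass jar with a steel lid, 64 mm in diameter, 70 mm tall, standing behind the chest. Origin: centre of its underside. Bystander.

How it is judged:
By the outcome, as a careful person would: the job done as asked, in the order asked, and still so for the second after the job is handed in, while the arm keeps its last pose, push and grip.
It also fails if it takes over 53 s, if anything falls off the work surface, if the arm or the gripper's body presses on something with over 40 N, if the wrist force passes 120 N, or if a joint passes its speed limit or range.

### The arm

A 6-joint arm with a two-finger parallel gripper is mounted at the origin on the work surface. World frame = base frame: x ahead of the robot, y to its left, z up, the work surface at z = 0. Lengths are in m, angles in rad, forces in N, time in s.
With the tool pointing down it reaches from about 0.35 to 0.975 m from the base axis. Payload 7.1 kg.
Tool frame: the origin (TCP) lies between the finger pads; the fingertips stand 11 mm ahead of it and the grasp point (between the pads) lies 8 mm behind it; z points along the fingers, y is the direction in which the jaws open and shut (so a half turn about z gives the same grasp; the last joint's range is limited). The gripper opens to 88 mm and grips with 3 to 60 N. Pads are 20 mm wide; open, the fingers measure 115 mm over their backs; the gripper's body (75 mm by 178 mm) begins 61 mm behind the grasp point.
Start: joints at [-1.339, 0.423, 1.63, -0, 1.089, -0.019], TCP at [0.155, -0.605, 0.234] pointing down, gripper open.
Joint ranges: [-3, 3], [-0.9, 2.11], [0.09, 2.58], [-1.31, 4.45], [0.11, 2.69], [-2.54, 2.54]. Speed limits (rad/s): [2.39, 2.39, 3.01, 3.14, 3.14, 3.14].

### API

Orientations are given as [roll, pitch, yaw] about the fixed x, y, z axes, in that order (R = Rz(yaw) Ry(pitch) Rx(roll)).
In Python, from station import manip, optics gives the robot as it stands.
- The arm moves only by the tool send_rows, never from a script. Its argument "motion" is a list of rows, each a list of 7 numbers: the shift along the tool's x, y, z in mm, then the turn, a rotation vector about the tool's x, y, z in degrees, then the finger opening in mm, from 0 to 87.8. In form: [[dx, dy, dz, ax, ay, az, grip], ...]. A call has 1 to 20 rows; each row is the pose to reach, as a shift and turn from the pose commanded when the call began, along the tool's axes at that moment; what a row does not reach only later rows make up. A row lasts 1/12 s, in which the tool goes at most 41.7 mm and 7.16 degrees, less where a joint would pass 70% of its speed; a pose out of reach is approached as far as the arm can. A call with a gripper value outside its range is refused whole. The fingers move at their own pace and stop on an object; "newtons" is the grip in N (left out, the last holds). Time passes only in rows, so rows that repeat a pose let the fingers close. It gives the time, the measured TCP pose, the force and the opening at its end, in the units of the state.
- manip.sense(): the state, without advancing time (a new reading comes with each control period).
- optics.read_camera(name): name is "side" or "top" or "wrist"; returns a dict with "img" (384x512x3 uint8, red, green, blue), "mtx" (3x3 intrinsics, pixels), "R" (3x3) and "t" (3): a world point X has camera coordinates R X + t; the wrist camera has in their place "mount" (4x4, takes a point from camera to tool coordinates, whose origin is the TCP and whose axes are the flange's). Camera axes: x right, y down, z forward; pixel columns grow to the right and rows downward; lengths in m; the calibration is good to about 2 mm. A picture is of the moment at which its call begins: read the wrist's pose just before it. There is no depth.
- manip.finish_job(): hands the job in, once; it reports no verdict.
The state is a dict: "time": time; "joint_positions": joint angles; "qd": joint speeds; "tau": joint torques, N m; "eef_pos": TCP position; "eef_rot": TCP orientation; "contact_force": force on the tool from outside, world axes, zero at the start; "wrist_torque": the same for the moment, N m; "finger_gap": finger opening in m.
Only numpy, scipy, OpenCV 4.12 (cv2) and the standard library are available. Lean on these libraries where they do the work, as an engineer would, in place of code of your own. Each camera call takes 0.05 s, during which the arm holds its last target. There are 200 camera calls.

## Working session

There is one attempt and no reset: what is moved stays moved. The work goes in short steps, Python scripts to look and compute and a tool call to move; the robot and the scene stay as the last step left them, time stands still between calls to the robot, and variables do not carry over. Pictures are saved under pics/ and viewed, about 8 in all and at most 12, crops included, and the job is handed in when it is done.

Besides the shell and the picture viewer there is one more tool, called as name(argument=value, ...), one argument or row to a line, values as JSON. send_rows: Moves the arm, as the interface text tells. Its arguments: {"type":"object","properties":{"motion":{"type":"array"},"newtons":{"type":"number"}},"required":["motion"]}

```bash
ls; mkdir -p pics; python3 - <<'E'
from station import manip, optics
import cv2, numpy as np
s=manip.sense(); print({k:np.round(v,3).tolist() for k,v in s.items()})
ims=[]
for n in ("top","side"):
    c=optics.read_camera(n); cv2.imwrite(f"pics/{n}0.png",c["img"][:,:,::-1]); np.savez(f"{n}0.npz",**c); print(n,np.round(c["mtx"],1).tolist(),np.round(c["R"],3).tolist(),np.round(c["t"],3).tolist())
E
```

```text
pics
{'time': 0.0, 'joint_positions': [-1.339, 0.424, 1.631, -0.0, 1.089, -0.019], 'qd': [0.0, 0.001, -0.001, 0.001, -0.001, -0.002], 'tau': [0.001, -54.463, -27.367, 0.064, 0.023, -0.0], 'eef_pos': [0.155, -0.605, 0.233], 'eef_rot': [-3.14, -0.0, 0.251], 'contact_force': [-0.526, -0.255, -0.104], 'wrist_torque': [0.025, -0.022, -0.013], 'finger_gap': 0.088}
top [[415.0, 0.0, 252.0], [0.0, 415.0, 194.5], [0.0, 0.0, 1.0]] [[-0.011, -1.0, -0.023], [-0.998, 0.012, -0.06], [0.06, 0.022, -0.998]] [0.167, 0.603, 0.944]
side [[367.4, 0.0, 263.5], [0.0, 367.4, 188.7], [0.0, 0.0, 1.0]] [[-0.833, -0.554, -0.0], [-0.376, 0.566, -0.734], [0.407, -0.611, -0.679]] [0.561, 0.236, 0.649]
```

View pics/top0.png

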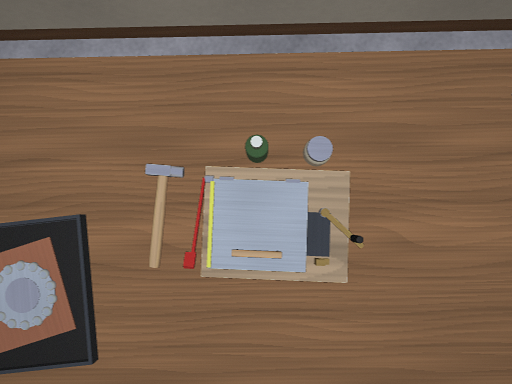

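View pics/side0.png

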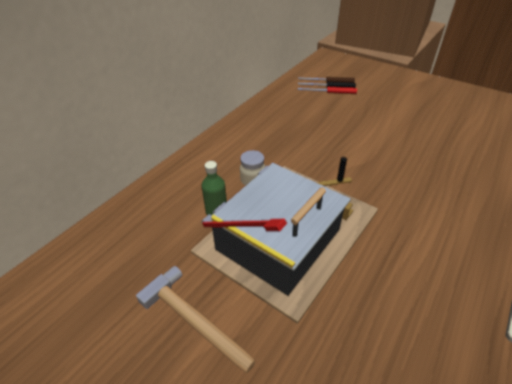

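The top view shows the chest roughly aligned with the world axes: lid at (260,225), handle at (257,254), knob at (357,239), catch at (321,262) and the red pointer ending near (190,262). The side view shows the pointer raised above the shut lid, from (205,224) to (285,225), and the knob at (342,168).

```bash
cat > h.py <<'E'
import numpy as np, cv2
from scipy.optimize import least_squares
def ray(c,uv):
    uv=np.atleast_2d(uv).astype(float)
    d=np.c_[uv,np.ones(len(uv))]@np.linalg.inv(c["mtx"]).T@c["R"]
    return -c["R"].T@c["t"],d
def plane(c,uv,n,k):   # hit n.X=k
    o,d=ray(c,uv); n=np.asarray(n,float); return o+d*((k-o@n)/(d@n))[:,None]
def mask(img,lo,hi):
    return cv2.inRange(cv2.cvtColor(img,cv2.COLOR_RGB2HSV),lo,hi)
def big(m):
    n,l,s,c=cv2.connectedComponentsWithStats(m); k=1+np.argmax(s[1:,4]); return (l==k).astype(np.uint8)*255
def pts(m): return np.argwhere(m)[:,::-1]
def red(img): return big(mask(img,(0,170,60),(6,255,255))|mask(img,(172,170,60),(179,255,255)))
def yellow(img): return big(mask(img,(25,150,90),(35,255,255)))
def two(c1,p1,c2,p2):
    o1,d1=ray(c1,p1);o2,d2=ray(c2,p2); d1=d1[0];d2=d2[0]
    s=np.linalg.lstsq(np.c_[d1,-d2],o2-o1,rcond=None)[0]
    a,b=o1+s[0]*d1,o2+s[1]*d2; return (a+b)/2,np.linalg.norm(a-b)
E
python3 - <<'E'
from h import *
T=dict(np.load("top0.npz"));S=dict(np.load("side0.npz"))
def show(n,m):
    p=pts(m); r=cv2.minAreaRect(p.astype(np.float32)); print(n,len(p),p.min(0),p.max(0),np.round(r[0],1),np.round(r[1],1),round(r[2],1))
for n,c in (("T",T),("S",S)):
    show(n+"red",red(c["img"])); show(n+"yel",yellow(c["img"]))
hsv=cv2.cvtColor(T["img"],cv2.COLOR_RGB2HSV)
for p in [(257,254),(275,255),(215,272),(340,200),(300,272),(340,232),(100,100),(330,215),(357,239),(260,220)]: print(p,hsv[p[1],p[0]])
h2=cv2.cvtColor(S["img"],cv2.COLOR_RGB2HSV)
for p in [(309,206),(342,168),(338,181)]: print(p,h2[p[1],p[0]])
# yellow ends at top view: lid top z=.1095, ends
m=yellow(T["img"]); p=pts(m); 
for v in (p[:,1].min(),p[:,1].max()): q=p[p[:,1]==v].mean(0); print("yel end",q,plane(T,q,(0,0,1),.1095))
cr=[T["img"][140:290,150:380,::-1],S["img"][140:300,180:390,::-1]]
cr=[cv2.resize(x,(780,int(780*x.shape[0]/x.shape[1]))) for x in cr]
cv2.imwrite("pics/c0.png",cr[0]);cv2.imwrite("pics/c1.png",cr[1])
E
```

```text
Tred 376 [183 178] [204 268] [194.5 222.7] [10.5 90.9] 8.1
Tyel 4 [212 209] [212 212] [212.  210.5] [3. 0.] -90.0
Sred 384 [203 220] [284 229] [243.5 224.5] [ 9. 81.] 90.0
Syel 233 [230 227] [293 265] [261.5 245.6] [72.2  3.6] 31.0
(257, 254) [ 16  81 185]
(275, 255) [ 16  81 185]
(215, 272) [ 16  67 149]
(340, 200) [ 17  65 153]
(300, 272) [ 17  65 149]
(340, 232) [ 16  67 168]
(100, 100) [ 14 115 137]
(330, 215) [ 20 125 149]
(357, 239) [130  14  55]
(260, 220) [108  38 186]
(309, 206) [ 16 105 190]
(342, 168) [120  17  15]
(338, 181) [ 19 145  72]
yel end [212. 209.] [[0.56962846 0.24258277 0.1095    ]]
yel end [212. 212.] [[0.5633083  0.24261568 0.1095    ]]
```

View pics/c0.png

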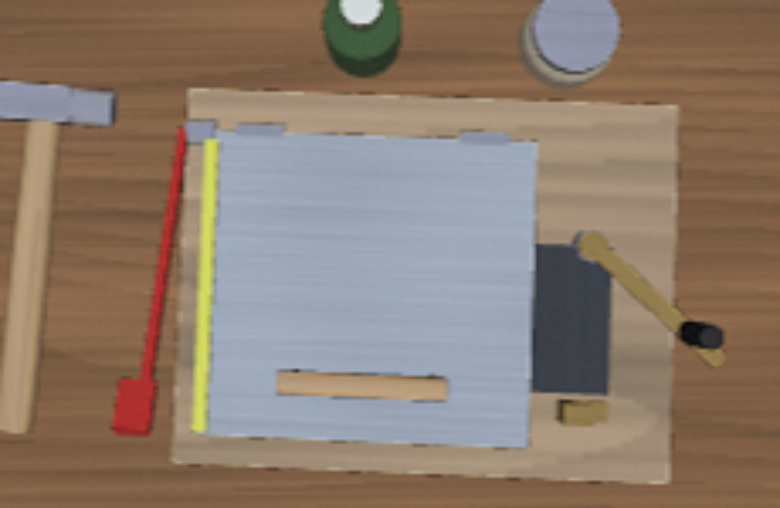

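View pics/c1.png

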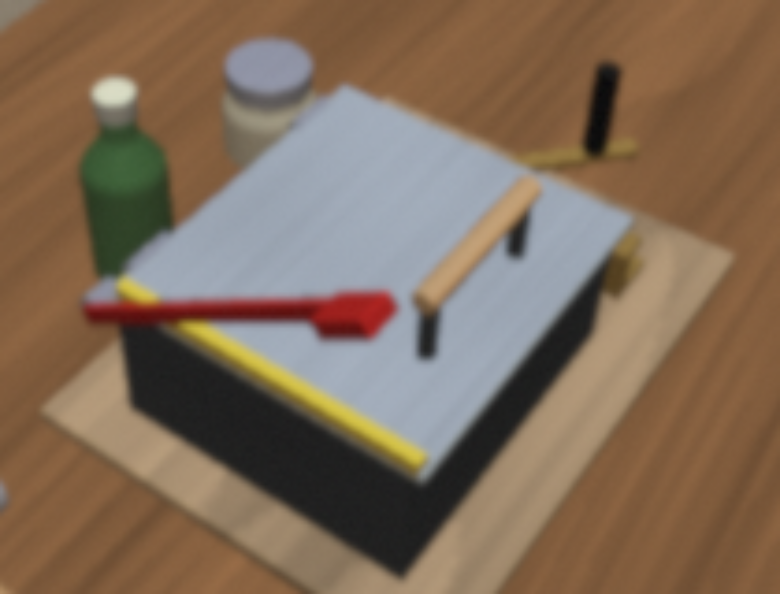

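Crops (scale 3.39, origin (150,140) for top; 3.71, origin (180,140) for side) show board corners, handle ends, knob and a fat red block at the pointer's end. I fit the chest pose from these points.

```bash
cat >> h.py <<'E'
def chest(): 
    x,y,a=np.load("chest.npy"); c,s=np.cos(a),np.sin(a); R=np.array([[c,-s,0],[s,c,0],[0,0,1]]); return R,np.array([x,y,0.])
def toC(X): R,o=chest(); return (np.atleast_2d(X)-o)@R
def toW(X): R,o=chest(); return np.atleast_2d(X)@R.T+o
def onY(c,uv,yc):  # cast on chest plane y=yc, result in chest frame
    R,o=chest(); n=R[:,1]; return toC(plane(c,uv,n,n@o+yc))
E
python3 - <<'E'
from h import *
T=dict(np.load("top0.npz"));S=dict(np.load("side0.npz"))
ft=lambda p:np.array(p,float)/(780/230)+[150,140]-.3
fs=lambda p:np.array(p,float)/(780/210)+[180,140]-.3
A=[((188,88),(130,160,12)),((678,106),(130,-180,12)),((669,483),(-130,-180,12)),((174,462),(-130,160,12)),
   ((277,383),(-60,80,151)),((447,390),(-60,-20,151))]
W=np.array([plane(T,ft(p),(0,0,1),q[2]/1e3)[0] for p,q in A]); C=np.array([q for p,q in A])/1e3
def f(v):
    np.save("chest.npy",v); return (toW(C)-W)[:,:2].ravel()
r=least_squares(f,[.5,.15,0]); f(r.x); print("chest",r.x, "res mm\n",np.round(r.fun.reshape(-1,2)*1e3,1))
# checks
print("catch",toC(plane(T,ft((585,408)),(0,0,1),.048)))
print("hook pivot",toC(plane(T,ft((592,243)),(0,0,1),.042)))
hb1,e1=two(T,ft((277,383)),S,fs((428,298))); hb2,e2=two(T,ft((447,390)),S,fs((530,187)))
print("handle ends C",toC(hb1),e1,toC(hb2),e2)
k,e=two(T,ft((710,336)),S,fs((608,70))); print("knob tri W",k,toC(k),e)
k=plane(T,ft((710,336)),(0,0,1),.105)[0]; kc=toC(k)[0]; print("knob plane W",k,kc); d=kc-[.03,-.12,0]; print("r",np.hypot(*d[:2]),"hook ang",np.arctan2(-d[1],-d[0]))
for nm,c in (("T",T),("S",S)):
    m=red(c["img"]); P=onY(c,pts(m),.148); d=np.c_[.09-P[:,0],P[:,2]-.106]; rr=np.hypot(*d.T); 
    for lo in (.03,.06,.09,.12,.15,.17,.19): 
        s=(rr>lo)&(rr<lo+.03); print(nm,lo,s.sum(),np.round(np.arctan2(d[s,1],d[s,0]).mean(),3) if s.any() else "",end="; ")
    print("rmax",rr.max())
tip,e=two(T,ft((132,406)),S,fs((353,314))); print("tip block tri C",toC(tip),e)
P=onY(S,pts(yellow(S["img"])),.130); print("yel",P.min(0),P.max(0),np.polyfit(P[:,0],P[:,2],1))
E
```

```text
chest [ 0.53761069  0.11643137 -0.04831927] res mm
 [[ 0.5  0. ]
 [ 1.3 -0.8]
 [-1.3 -0.7]
 [-1.6  1.9]
 [ 0.4 -0.1]
 [ 0.6 -0.3]]
catch [[-0.07724282 -0.11574331  0.048     ]]
hook pivot [[ 0.03130606 -0.11830404  0.042     ]]
handle ends C [[-0.06113035  0.07902539  0.156423  ]] 0.0026884472582337504 [[-0.06030802 -0.01958746  0.15042837]] 0.0007533058492062826
knob tri W [ 0.50339811 -0.06537804  0.10467636] [[-0.02539116 -0.18324969  0.10467636]] 0.0010020712883856459
knob plane W [ 0.50386947 -0.06508283  0.105     ] [-0.02493462 -0.18293206  0.105     ]
r 0.08353595990969483 hook ang 0.8531459455687466
T 0.03 30 0.639; T 0.06 32 0.631; T 0.09 36 0.625; T 0.12 38 0.619; T 0.15 51 0.594; T 0.17 69 0.583; T 0.19 84 0.67; rmax 0.25383875096478364
S 0.03 44 0.615; S 0.06 30 0.613; S 0.09 36 0.619; S 0.12 37 0.613; S 0.15 72 0.589; S 0.17 126 0.587; S 0.19 86 0.599; rmax 0.21348520463636758
tip block tri C [[-0.0708751   0.15291704  0.21882138]] 0.0014427663750449704
yel [-0.09439662  0.13        0.11119309] [0.03976542 0.13       0.12377276] [0.00469074 0.11685145]
```

```bash
cat >> h.py <<'E'
from scipy.spatial.transform import Rotation as Ro
def toolrow(targetC, tilt=0., s=None):
    """target TCP in chest frame (m), jaws along chest x, tool leaning with lid angle tilt -> row in mm,deg"""
    from station import manip
    s=s or manip.sense(); R0=Ro.from_euler("xyz",s["eef_rot"]).as_matrix(); Rc,o=chest()
    Rt=Rc@Ro.from_rotvec([0,tilt,0]).as_matrix()@np.array([[0,1,0],[1,0,0],[0,0,-1.]])
    d=R0.T@(toW(targetC)[0]-s["eef_pos"])*1e3
    return np.round(np.r_[d,np.degrees(Ro.from_matrix(R0.T@Rt).as_rotvec())],1).tolist()
E
python3 - <<'E'
from h import *
print(toolrow((-.025,-.225,.234))); print(toolrow((-.025,-.225,.075)))
print(toW([(-.025,-.225,.234)]))
E
```

```text
[459.5, -396.2, -0.4, -0.1, -0.1, -72.9]
[459.5, -396.0, 158.6, -0.1, -0.1, -72.9]
[[ 0.50177226 -0.10709851  0.234     ]]
```

send_rows(
  motion=[
    [460,-396,0,0,0,-73,0],
    [460,-396,0,0,0,-73,0],
    [460,-396,0,0,0,-73,0],
    [460,-396,0,0,0,-73,0],
    [460,-396,0,0,0,-73,0],
    [460,-396,0,0,0,-73,0],
    [460,-396,0,0,0,-73,0],
    [460,-396,0,0,0,-73,0],
    [460,-396,0,0,0,-73,0],
    [460,-396,0,0,0,-73,0],
    [460,-396,0,0,0,-73,0],
    [460,-396,0,0,0,-73,0],
    [460,-396,0,0,0,-73,0],
    [460,-396,0,0,0,-73,0],
    [460,-396,0,0,0,-73,0],
    [460,-396,0,0,0,-73,0],
    [460,-396,0,0,0,-73,0],
    [460,-396,0,0,0,-73,0],
  ],
  newtons=20,
)

```text
time: 1.6
eef_pos: [0.5017, -0.1079, 0.2333]
eef_rot: [-3.14, 0.0, 1.525]
contact_force: [-0.3, -0.2, -0.6]
finger_gap: 0.0006
```

```bash
python3 - <<'E'
from h import *
from station import manip,optics
s=manip.sense(); c=optics.read_camera("wrist"); cv2.imwrite("pics/w1.png",c["img"][:,:,::-1]); np.savez("w1.npz",**c,p=s["eef_pos"],r=s["eef_rot"])
print(toC(s["eef_pos"]),s["eef_rot"],s["finger_gap"],s["contact_force"]); print(np.round(c["mount"],3).tolist(), np.round(c["mtx"],1).tolist())
print([toolrow(p) for p in [(-.025,-.225,.075)]])
# predicted knob pixel
Rt=Ro.from_euler("xyz",s["eef_rot"]).as_matrix(); M=c["mount"]
k=np.array([.504,-.065,.105]); q=M[:3,:3].T@(Rt.T@(k-s["eef_pos"])-M[:3,3]); q=c["mtx"]@q; print(q/q[2])
E
```

```text
[[-0.02498886 -0.2258497   0.23331583]] [-3.14045007e+00  1.06772075e-04  1.52525431e+00] 0.0005741739041485347 [-0.28561478 -0.24960117 -0.59229024]
[[0.001, -0.967, -0.256, 0.069], [1.0, 0.001, 0.0, -0.0], [-0.0, -0.256, 0.967, -0.151], [0.0, 0.0, 0.0, 1.0]] [[313.9, 0.0, 250.8], [0.0, 313.9, 192.8], [0.0, 0.0, 1.0]]
[[1.3, 0.3, 158.4, -0.1, 0.0, 0.1]]
[251.6727274  139.73230973   1.        ]
```

send_rows(
  motion=[
    [0,0,40,0,0,0,0],
    [0,0,80,0,0,0,0],
    [0,0,120,0,0,0,0],
    [0,0,158,0,0,0,0],
    [0,0,158,0,0,0,0],
    [12,0,158,0,0,0,0],
    [20,-1,158,0,0,0,0],
    [27,-4,158,0,0,0,0],
    [34,-10,158,0,0,0,0],
    [40,-15,158,0,0,0,0],
    [47,-19,158,0,0,0,0],
    [54,-23,158,0,0,0,0],
    [61,-25,158,0,0,0,0],
    [68,-27,158,0,0,0,0],
    [75,-29,158,0,0,0,0],
    [80,-30,158,0,0,0,0],
    [84,-30,158,0,0,0,0],
    [84,-30,158,0,0,0,0],
  ],
)

```text
time: 3.15
eef_pos: [0.4769, -0.0215, 0.076]
eef_rot: [3.141, -0.0, 1.526]
contact_force: [-0.7, 0.0, 1.0]
finger_gap: 0.0002
```

send_rows(
  motion=[
    [2,0,0,0,0,0,0],
    [4,0,0,0,0,0,0],
    [5,0,0,0,0,0,0],
    [5,0,0,0,0,0,0],
  ],
)

```text
time: 3.48
eef_pos: [0.4768, -0.0194, 0.0757]
eef_rot: [3.141, 0.003, 1.526]
contact_force: [-1.7, -16.2, 3.1]
finger_gap: 0.0003
```

```bash
python3 - <<'E'
from h import *
from station import manip,optics
s=manip.sense(); print(toC(s["eef_pos"]))
a=optics.read_camera("top")["img"][150:290,150:380,::-1]; b=optics.read_camera("wrist")["img"][:,:,::-1]
a=cv2.resize(a,(690,420)); b=cv2.resize(b[:, :],(240,180)); cv2.imwrite("pics/p2.png",a); 
E
```

```text
[[-0.05417494 -0.13857689  0.0757153 ]]
```

send_rows(
  motion=[
    [0,0,0,0,0,0,0],
    [-10,0,0,0,0,0,0],
    [-40,0,0,0,0,0,0],
    [-40,0,-40,0,0,0,40],
    [-40,0,-80,0,0,0,60],
    [-40,0,-120,0,0,0,60],
    [-40,0,-160,0,0,0,60],
    [-40,0,-160,0,0,0,60],
    [-40,0,-160,0,0,0,60],
  ],
)

```text
time: 4.33
eef_pos: [0.4762, -0.0577, 0.2378]
eef_rot: [3.136, 0.0, 1.524]
contact_force: [-0.9, 0.2, -0.5]
finger_gap: 0.0369
```

```bash
python3 - <<'E'
from h import *
from station import manip,optics
s=manip.sense(); print(toC(s["eef_pos"]),s["finger_gap"])
c=optics.read_camera("wrist"); cv2.imwrite("pics/w2.png",c["img"][:,:,::-1]); np.savez("w2.npz",**c,p=s["eef_pos"],r=s["eef_rot"])
print(toolrow((-.060,.030,.234)))
E
```

```text
[[-0.05291599 -0.17693824  0.23777192]] 0.03692926190042861
[206.8, -5.3, 1.9, 0.1, -0.0, 0.1]
```

View pics/w2.png

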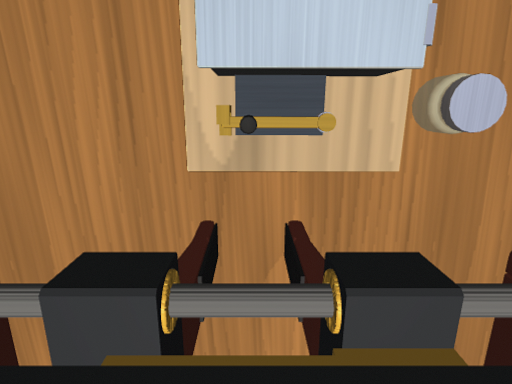

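The wrist view shows the hook lying straight from its pivot (326,122) into the catch (222,120), so it is closed; the knob is at (248,124). Next is the handle.

send_rows(
  motion=[
    [40,-5,0,0,0,0,70],
    [80,-5,0,0,0,0,70],
    [120,-5,0,0,0,0,70],
    [160,-5,0,0,0,0,70],
    [200,-5,0,0,0,0,70],
    [207,-5,0,0,0,0,70],
    [207,-5,20,0,0,0,70],
    [207,-5,45,0,0,0,70],
    [207,-5,70,0,0,0,70],
    [207,-5,85,0,0,0,70],
    [207,-5,94,0,0,0,70],
    [207,-5,94,0,0,0,70],
    [207,-5,94,0,0,0,70],
  ],
)

```text
time: 5.47
eef_pos: [0.4786, 0.1492, 0.1408]
eef_rot: [-3.139, 0.001, 1.525]
contact_force: [1.2, 1.5, -0.5]
finger_gap: 0.07
```

```bash
python3 - <<'E'
from h import *
from station import manip,optics
s=manip.sense(); print(toC(s["eef_pos"]),s["finger_gap"],s["contact_force"],s["joint_positions"])
print(toolrow((-.060,.030,.143)))
c=optics.read_camera("wrist"); cv2.imwrite("pics/w3.png",c["img"][:,:,::-1])
E
```

```text
[[-0.06048073  0.02988225  0.140769  ]] 0.07000526762276914 [ 1.16450058  1.50051579 -0.50152013] [ 2.78433941e-01  3.83239094e-01  1.96454409e+00 -7.11805433e-06
  7.96322674e-01  3.24655506e-01]
[0.1, 0.5, -2.2, -0.1, 0.0, 0.1]
```

View pics/w3.png

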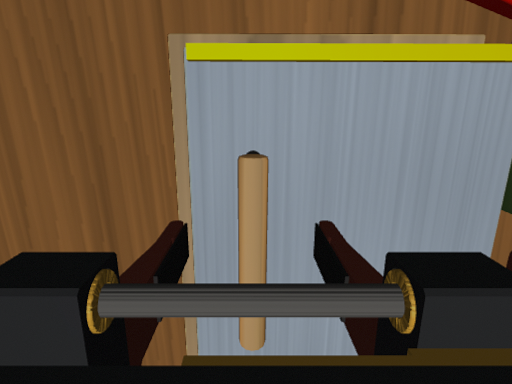

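The bar (column 253) lies centred between the jaws. Closing.

send_rows(
  motion=[
    [0,0.5,-2,0,0,0,40],
    [0,0.5,-2,0,0,0,20],
    [0,0.5,-2,0,0,0,5],
    [0,0.5,-2,0,0,0,5],
    [0,0.5,-2,0,0,0,5],
    [0,0.5,-2,0,0,0,5],
    [0,0.5,-2,0,0,0,5],
    [0,0.5,-2,0,0,0,5],
    [0,0.5,-2,0,0,0,5],
    [0,0.5,-2,0,0,0,5],
  ],
  newtons=45,
)

```text
time: 6.35
eef_pos: [0.4794, 0.1497, 0.1436]
eef_rot: [-3.141, 0.0, 1.525]
contact_force: [-1.4, 0.5, 0.9]
finger_gap: 0.0133
```

```bash
python3 - <<'E'
from h import *
from station import manip
s=manip.sense(); print(toC(s["eef_pos"]),s["finger_gap"],s["contact_force"])
p0=toC(s["eef_pos"])[0]; h=np.array([.09,.03,.106]); v=p0-h; print(v)
for a in np.r_[np.arange(.06,.56,.06),.58]:
    q=h+Ro.from_rotvec([0,a,0]).apply(v)-p0; print(round(a,2),np.round([q[0]*1e3,-q[2]*1e3,np.degrees(a)],1))
E
```

```text
[[-0.05971931  0.03038961  0.14358751]] 0.013266543408862597 [-1.43960929  0.4903329   0.85400628]
[-0.14971931  0.00038961  0.03758751]
0.06 [ 2.5 -8.9  3.4]
0.12 [  5.6 -17.7   6.9]
0.18 [  9.1 -26.2  10.3]
0.24 [ 13.2 -34.5  13.8]
0.3 [ 17.8 -42.6  17.2]
0.36 [ 22.8 -50.3  20.6]
0.42 [ 28.3 -57.8  24.1]
0.48 [ 34.3 -64.9  27.5]
0.54 [ 40.6 -71.6  30.9]
0.58 [ 45.1 -75.9  33.2]
```

send_rows(
  motion=[
    [0,1,-4.5,1.7,0,0,5],
    [0,2.5,-9,3.4,0,0,5],
    [0,4,-13.3,5.2,0,0,5],
    [0,5.6,-17.7,6.9,0,0,5],
    [0,9.1,-26.2,10.3,0,0,5],
    [0,13.2,-34.5,13.8,0,0,5],
    [0,17.8,-42.6,17.2,0,0,5],
    [0,22.8,-50.3,20.6,0,0,5],
    [0,28.3,-57.8,24.1,0,0,5],
    [0,34.3,-64.9,27.5,0,0,5],
    [0,40.6,-71.6,30.9,0,0,5],
    [0,45.1,-75.9,33.2,0,0,5],
    [0,45.1,-75.9,33.2,0,0,5],
    [0,45.1,-75.9,33.2,0,0,5],
    [0,45.1,-75.9,33.2,0,0,5],
  ],
)

```text
time: 7.6
eef_pos: [0.5233, 0.1475, 0.2188]
eef_rot: [-2.558, 0.001, 1.525]
contact_force: [-5.6, 0.6, -1.9]
finger_gap: 0.0129
```

```bash
python3 - <<'E'
from h import *
from station import manip,optics
s=manip.sense(); v=toC(s["eef_pos"])[0]-[.09,.03,.106]; print(v,s["finger_gap"],s["contact_force"])
print("lid by TCP",np.arctan2(v[2],-v[0])-np.arctan2(.0376,.1497), np.hypot(v[0],v[2])-np.hypot(.1497,.0376))
Rr=chest()[0].T@Ro.from_euler("xyz",s["eef_rot"]).as_matrix(); print("tool tilt",np.arctan2(-Rr[0,2],-Rr[2,2]))
for n in ("side","top"):
    c=optics.read_camera(n); np.savez(n+"4.npz",**c)
    y=mask(c["img"],(24,100,60),(36,255,255)); 
    try:
        P=onY(c,pts(big(y)),.130); d=np.c_[.09-P[:,0],P[:,2]-.106]; print(n,"yel",len(P),"slope",np.arctan(np.polyfit(d[:,0],d[:,1],1)),d.min(0),d.max(0))
        P=onY(c,pts(red(c["img"])),.148); d=np.c_[.09-P[:,0],P[:,2]-.106]; d=d[np.hypot(*d.T)<.15]; print(n,"red slope",np.arctan(np.polyfit(d[:,0],d[:,1],1)))
    except Exception as e: print(e)
    if n=="side": x=c["img"][120:300,160:400,::-1]; cv2.imwrite("pics/s4.png",cv2.resize(x,(800,600)))
E
```

```text
[-0.10575415  0.00030489  0.11278607] 0.012850321270892785 [-5.60043967  0.63730854 -1.90311319]
lid by TCP 0.571485278785103 0.00026148199762976443
tool tilt 0.583873503534469
side yel 7 slope [0.88625029 0.01631087] [-0.00269229  0.01151766] [0.00658139 0.02527355]
side red slope [0.59864778 0.00098274]
top yel 240 slope [0.56202417 0.00608751] [-0.00290928 -0.01545336] [0.15223267 0.12105593]
top red slope [0.58404798 0.00410455]
```

View pics/s4.png

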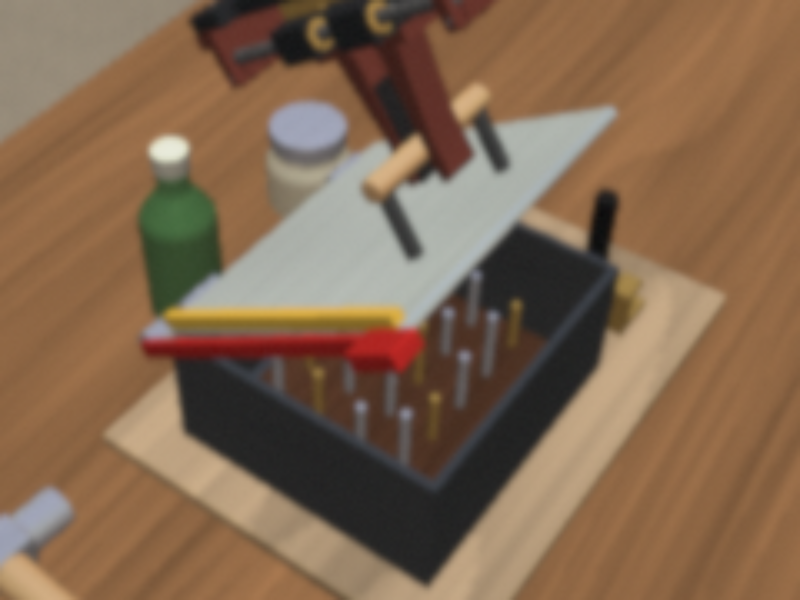

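The lid's yellow stripe ((168,317)–(402,316) in the crop) is nearly parallel to the red arm ((145,347)–(350,343)), just short of it. I compare their slopes directly, column by column.

```bash
cat >> h.py <<'E'
def slope(c,m,yc,lo,hi,ax):  # midline along axis ax (0: per column, 1: per row) -> angle in chest plane
    p=pts(m); u=np.unique(p[:,ax])[2:-2]; q=np.array([[k,p[p[:,ax]==k][:,1-ax].mean()] for k in u]); 
    if ax: q=q[:,::-1]
    P=onY(c,q,yc); d=np.c_[.09-P[:,0],P[:,2]-.106]; r=np.hypot(*d.T); d=d[(r>lo)&(r<hi)]
    k=np.polyfit(d[:,0],d[:,1],1); return np.arctan(k[0]),k[1]*1e3*np.cos(np.arctan(k[0])),np.arctan2(*d.mean(0)[::-1]),len(d)
def report(tag):
    for n,ax in (("side",0),("top",1)):
        c=dict(np.load(n+tag+".npz")); f=lambda z:np.round(z,3)
        print(n,"yel",f(slope(c,big(mask(c["img"],(20,140,90),(36,255,255))),.130,.02,.18,ax)),"red",f(slope(c,red(c["img"]),.148,.03,.14,ax)))
E
python3 - <<'E'
from h import *
report("0"); report("4")
E
```

```text
side yel [-7.000e-03  9.565e+00  7.600e-02  6.200e+01] red [ 0.617 -0.209  0.615 40.   ]
top yel [1.000e-03 2.112e+00 2.200e-02 7.600e+01] red [ 0.601  2.25   0.628 46.   ]
side yel [ 0.571  8.139  0.65  63.   ] red [ 0.601  0.797  0.61  40.   ]
top yel [ 0.6    2.186  0.621 67.   ] red [ 0.609  1.707  0.629 46.   ]
```

Averaged estimates: pointer about 0.609 (side 0.617 and 0.601, top 0.601 and 0.609, end-block triangulation 0.611); lid about 0.573. Raise by about 0.035 rad.

send_rows(
  motion=[
    [0,0.4,-1.8,0.7,0,0,5],
    [0,0.8,-3.5,1.4,0,0,5],
    [0,1.2,-5.2,2,0,0,5],
    [0,1.2,-5.2,2,0,0,5],
    [0,1.2,-5.2,2,0,0,5],
    [0,1.2,-5.2,2,0,0,5],
    [0,1.2,-5.2,2,0,0,5],
    [0,1.2,-5.2,2,0,0,5],
  ],
)

```text
time: 8.37
eef_pos: [0.5282, 0.1472, 0.2231]
eef_rot: [-2.525, 0.0, 1.525]
contact_force: [-5.7, -0.4, -2.8]
finger_gap: 0.013
```

```bash
python3 - <<'E'
from h import *
from station import manip,optics
s=manip.sense(); v=toC(s["eef_pos"])[0]-[.09,.03,.106]; print(v,s["finger_gap"],s["contact_force"],np.abs(s["qd"]).max())
print("lid by TCP",np.arctan2(v[2],-v[0])-np.arctan2(.0376,.1497), np.hypot(v[0],v[2])-np.hypot(.1497,.0376))
for n in ("side","top"):
    c=optics.read_camera(n); np.savez(n+"5.npz",**c)
report("5")
# triangulated handle: bar ends not needed; stripe front end both views
T=dict(np.load("top5.npz"));S=dict(np.load("side5.npz"))
a=cv2.resize(S["img"][180:270,190:310,::-1],(800,600),interpolation=cv2.INTER_CUBIC); b=cv2.resize(T["img"][150:290,150:380,::-1],(690,420)); cv2.imwrite("pics/s5.png",a); cv2.imwrite("pics/t5.png",b)
E
```

```text
[-0.10088756  0.00032647  0.11709904] 0.013031693762499458 [-5.7075914  -0.36488803 -2.76068511] 0.001897973810416899
lid by TCP 0.6135520287321181 0.00021570538379186988
side yel [ 0.609  8.069  0.686 61.   ] red [ 0.597  1.871  0.618 40.   ]
top yel [ 0.641  2.141  0.662 66.   ] red [ 0.6    2.381  0.628 46.   ]
```

View pics/s5.png

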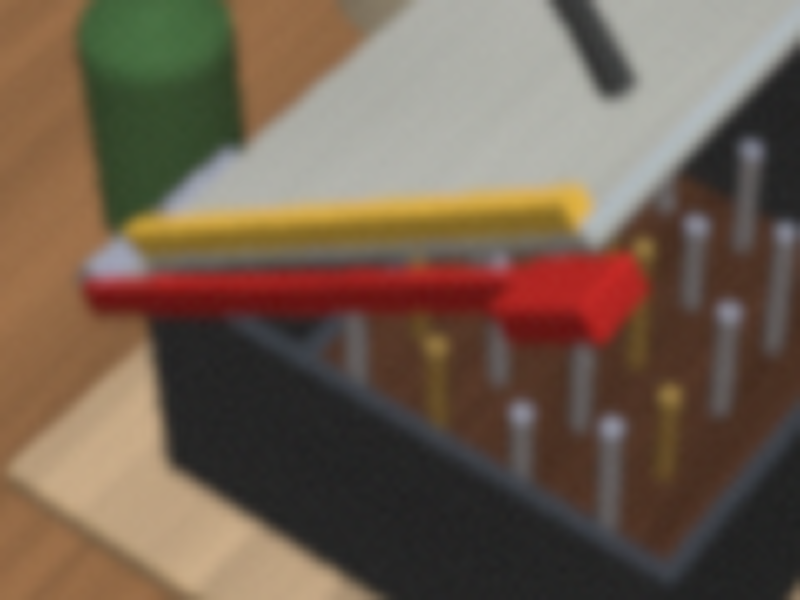

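View pics/t5.png

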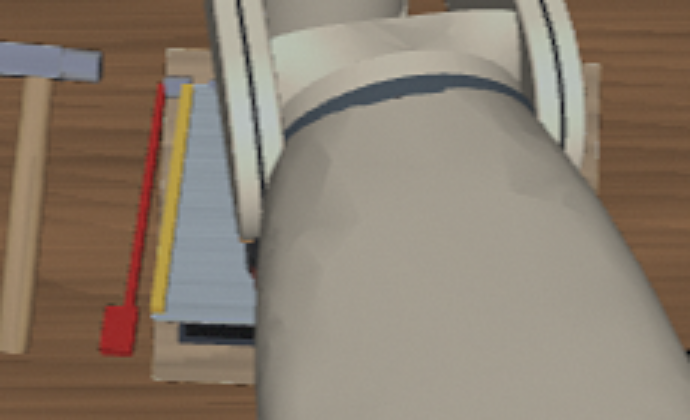

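Lid reads 0.614 by TCP arc and about 0.612 by stripe; pointer is about 0.61. I average more side frames to cut noise, and check that the knob and bystanders haven't moved.

```bash
python3 - <<'E'
from h import *
from station import manip,optics
L=[];Rr=[]
for i in range(10):
    c=optics.read_camera("side"); L.append(slope(c,big(mask(c["img"],(20,140,90),(36,255,255))),.130,.02,.18,0)); Rr.append(slope(c,red(c["img"]),.148,.03,.14,0))
np.savez("side6.npz",**c)
print("yel",np.mean(L,0),np.std(L,0)); print("red",np.mean(Rr,0),np.std(Rr,0))
m=(cv2.cvtColor(c["img"],cv2.COLOR_RGB2GRAY)[165:200,325:355]<45); p=pts(m)+[325,165]; t=p[p[:,1]<=p[:,1].min()+1].mean(0); print("knob top px",t,toC(plane(c,t,(0,0,1),.105)))
S0=dict(np.load("side0.npz"))["img"]; d=np.abs(S0.astype(int)-c["img"]).max(2)
print("diff hammer",np.median(d[260:370,135:255]),(d[260:370,135:255]>40).sum(),"bottle",(d[160:205,200:225]>40).sum(),"jar",(d[150:170,240:262]>40).sum())
R0=pts(red(S0)).mean(0); print("red centroid",R0,pts(red(c["img"])).mean(0))
s=manip.sense(); print(s["time"],s["contact_force"],s["finger_gap"])
E
```

```text
yel [ 0.60859829  8.06750358  0.68597427 61.        ] [0.00024626 0.02327851 0.00012681 0.        ]
red [ 0.59870694  1.68709834  0.61802817 40.        ] [0.00105369 0.07649804 0.00054128 0.        ]
knob top px [341.5        178.66666667] [[-0.05448815 -0.11939059  0.105     ]]
diff hammer 15.0 0 bottle 0 jar 0
red centroid [250.7890625  223.97916667] [252.40734558 223.87312187]
8.9667 [-5.69976648 -0.59225497 -2.6345938 ] 0.013023625416767305
```

```bash
python3 -c "
from station import manip
print(manip.finish_job(), manip.sense()['time'])"
```

```text
the job is handed in; nothing more can be done
the job is handed in; nothing more can be done
```

I closed the hook first by pushing its knob until it met the stop (about 16 N). Then I gripped the handle at 45 N and lifted the lid along its arc to the red pointer. I handed in at about 9 s, still holding it.

**Hook:** closed at hand-in. The knob measured (-54, -119) mm in the chest's frame; fully closed is (-55, -120).

**Lid:** about 0.614 rad by the gripper's arc, and 0.609 rad by the yellow stripe in the side camera. The grip was firm, with a 13 mm opening on the bar, and the arm was still.

**Pointer:** about 0.61 rad. Individual readings ran from 0.597 to 0.628 depending on view and method, so lid and pointer match to about 0.01 to 0.015 rad.

**Disagreement:** the top camera put the lid at 0.641 rad against 0.60 for the pointer. I gave it little weight because it looks nearly edge-on to that plane.

**Bystanders:** the hammer, bottle and jar showed no change in the side view. The red mask's centre moved 1.6 pixels sideways and 0.1 pixel vertically; I took that to be shading from the raised lid, since nothing went near the pointer.

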